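# Squeeze the lure case into the packed tackle rack

## Robot

A 6-joint arm with a two-finger parallel gripper is mounted at the origin on the work surface. World frame = base frame: x ahead of the robot, y to its left, z up, the work surface at z = 0. Lengths are in m, angles in rad, forces in N, time in s.
With the tool pointing down it reaches from about 0.275 to 0.875 m from the base axis. Payload 12.5 kg.
Tool frame: the origin (TCP) lies at the very end of the fingers, on their centre line; the grasp point (between the pads) lies arm.pinch_z behind it (arm.pinch_z is the distance from the TCP to the grasp point, in m); z points along the fingers, y is the line along which they close (so a half turn about z gives the same grasp; the last joint's range is limited). The gripper opens to 85 mm and grips with 20 to 120 N. Pads are 22 mm wide; open, the fingers measure 114 mm over their backs; the gripper's body (76 mm by 85 mm) begins 54 mm behind the grasp point. The pads swing forward as they close: fully open they stand 13 mm farther back than shut.
Start: joints at [-1.337, 0.351, 1.652, -0, 1.139, -0.085], TCP at [0.172, -0.522, 0.231] pointing down, gripper open.
Joint ranges: [-2.75, 2.75], [-0.79, 2.1], [0.01, 2.65], [-1.57, 4.71], [0.07, 3.14], [-2.87, 2.87]. Speed limits (rad/s): [2.22, 2.22, 2.79, 3.14, 3.14, 3.14].

## Interface

Orientations are given as [roll, pitch, yaw] about the fixed x, y, z axes, in that order (R = Rz(yaw) Ry(pitch) Rx(roll)).
In Python, from cell import arm gives the robot as it stands.
- The arm moves only by the tool jog_arm, never from a script. Its argument "motion" is a list of rows, each a list of 3 entries, a list of its own where there are three numbers: the shift along the world's x, y, z in cm, then the turn about the world's z in degrees, then the opening in per cent of the stroke, from 0 (shut) to 100 (fully open). A call has exactly 8 rows; each row is the pose to reach, as a shift and turn from the pose commanded when the call began; what a row does not reach only later rows make up. A row lasts 1/10 s, in which the tool goes at most 50 mm and 8.59 degrees, less where a joint would pass 70% of its speed; a pose out of reach is approached as far as the arm can. A call with a gripper value outside its range is refused whole. The fingers move at their own pace and stop on an object; "force" is the grip in N (left out, the last holds). Time passes only in rows, so rows that repeat a pose let the fingers close, or fill a call up. It gives the time, the measured TCP pose, the force, the opening and the grip force at its end, in the units of the state.
- arm.get_state(): the state, without advancing time (a new reading comes with each control period).
- arm.capture(name): name is "scene" or "top" or "wrist"; returns a dict with "img" (400x640x3 uint8, red, green, blue), "fx", "fy", "cx", "cy" (pixels), "T" (4x4, takes a point from camera to world coordinates). Camera axes: x right, y down, z forward; pixel columns grow to the right and rows downward; lengths in m; the calibration is good to about 2 mm. A picture is of the moment at which its call begins. There is no depth.
- arm.job_done(): hands the job in; it is judged then, once.
The state is a dict: "time": time; "joint_positions": joint angles; "dq": joint speeds; "joint_torque": joint torques, N m; "ee_pos": TCP position; "tool_rot": TCP orientation; "wrist_force": force on the tool from outside, world axes, zero at the start; "moment": the same for the moment, N m; "grip_width": finger opening in m; "grasp_force": force on a finger pad.
Only numpy, scipy, OpenCV 4.12 (cv2) and the standard library are available. Lean on these libraries where they do the work, as an engineer would, in place of code of your own. Each camera call takes 0.05 s, during which the arm holds its last target. There are 200 camera calls.

## Task

Pick up the loose slim metal lure case that stands on the shelf with its bevelled foot down, and push it foot first, upright, into the narrow gap in the middle of the row of wooden hook boxes in the rack, so that it spreads the boxes apart and stands fully home on the rack floor, square in the row. Do not topple the two boxes on either side of it: they must be left standing in the rack.

Things in the scene. Friction and masses are not known exactly. Their poses are not given: they have to be found in the camera images.
- case_center (a point): Loose slim aluminium lure case standing on the shelf: 50 (x) x 32 (y, thickness) x 120 mm high, 0.25 kg. Its lowest 22 mm taper on both y sides to a flat foot 14 mm thick. Same after a half turn about z. Point: its centre, 60 mm above the foot; z up. Grip it across x, 20 to 40 mm above the centre. Not the thicker square canister (62 mm).
- rack: Fixed open-topped wooden rack, 88 (x) x 234 mm (y); origin: centre of underside, z up. Floor top 10 mm, side walls 26, end walls 60 mm above origin. Inside 72 (x) x 214 mm (y). Four equal boxes in a row along y, two each side of one 16-24 mm gap near the middle, 34 mm spare length besides. Waxed, friction 0.2: a push of a few N spreads the row.
- box_left_center (a point): The box beside the gap on the rack's +y side: a loose waxed wooden hook box, 56 (x) x 40 (y) x 60 mm high, 0.3 kg, its two long top edges bevelled 6 mm in, 8 mm down; slides easily along the rack when pushed sideways. Point: its centre, 30 mm above its underside; z up.
- box_right_center (a point): The box beside the gap on the rack's -y side: a loose waxed wooden hook box, 56 (x) x 40 (y) x 60 mm high, 0.3 kg, its two long top edges bevelled 6 mm in, 8 mm down; slides easily along the rack when pushed sideways. Point: its centre, 30 mm above its underside; z up.
Things that resemble listed ones, but are neither listed nor needed, are in the scene too. What is shaped like the part that bears case_center but orange or purple is not meant.

How it is judged:
By the outcome, as a careful person would: the job done as asked, in the order asked, and still so for the second after the job is handed in, with the robot touching nothing.
It also fails if it takes over 32 s, if anything falls off the work surface, if the arm or the gripper's body presses on something with over 40 N, if the wrist force passes 120 N, or if a joint passes its speed limit or range.

## Working session

There is one attempt and no reset: what is moved stays moved. The work goes in short steps, Python scripts to look and compute and a tool call to move; the robot and the scene stay as the last step left them, time stands still between calls to the robot, and variables do not carry over. Pictures are saved under pics/ and viewed, at most 10 in all, crops included, and the job is handed in when it is done.

Besides the shell and the picture viewer there is one more tool, called after "Emit:" by a JSON object that holds its "method" and its "body", one argument or row to a line. jog_arm: Moves the arm, as the interface text tells. Its arguments: {"type":"object","properties":{"motion":{"type":"array"},"force":{"type":"number"}},"required":["motion"]}

```bash
mkdir -p pics; cat > h.py <<'E'
import numpy as np, cv2, pickle
from cell import arm
def snap(n,f):
    c=arm.capture(n); cv2.imwrite(f'pics/{f}.png',c['img'][:,:,::-1]); pickle.dump(c,open(f'pics/{f}.pkl','wb')); return c
def load(f): return pickle.load(open(f'pics/{f}.pkl','rb'))
def onz(c,u,v,z):
    T=np.array(c['T']); d=T[:3,:3]@[(u-c['cx'])/c['fx'],(v-c['cy'])/c['fy'],1]; o=T[:3,3]
    return o+d*(z-o[2])/d[2]
def proj(c,p):
    q=np.linalg.inv(np.array(c['T']))@[*p,1]; return [c['fx']*q[0]/q[2]+c['cx'],c['fy']*q[1]/q[2]+c['cy']]
E
python3 - <<'E'
from h import *
for n in ("scene","top"):
    c=snap(n,n+'0'); print(n,np.round(c['T'],3).tolist(),c['fx'])
s=arm.get_state(); print(s['time'],s['ee_pos'],s['tool_rot'],s['grip_width'],arm.pinch_z)
E
```

```text
scene [[0.361, 0.494, -0.791, 1.424], [0.933, -0.201, 0.3, -0.248], [-0.01, -0.846, -0.533, 0.621], [0.0, 0.0, 0.0, 1.0]] 455.9517601487667
top [[0.018, -0.991, 0.129, 0.522], [-1.0, -0.018, 0.006, 0.037], [-0.003, -0.129, -0.992, 0.839], [0.0, 0.0, 0.0, 1.0]] 365.38341147645804
0.1 [ 0.17234124 -0.52200404  0.23082474] [-3.14055735e+00 -7.39392620e-05  3.18815456e-01] 0.08545351515178888 0.0187
```

View pics/scene0.png

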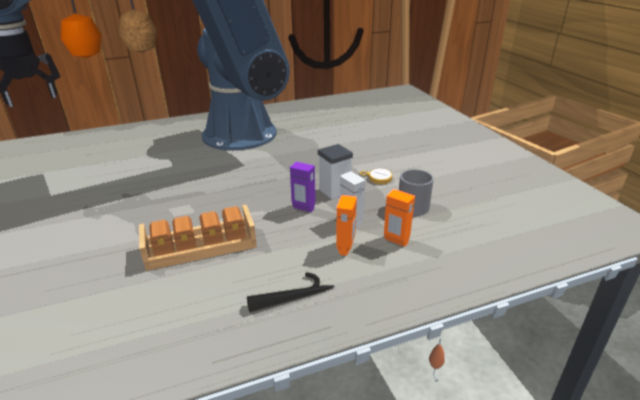

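View pics/top0.png

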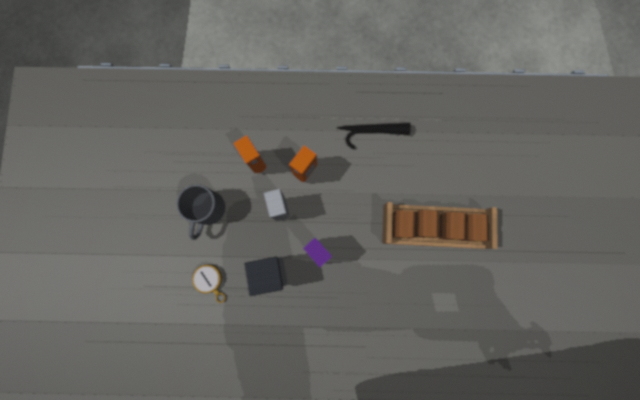

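Candidates: silver slim case at top (275,203) and scene (352,184); dark-topped square canister (264,276), orange (248,152) and (303,162), purple (318,252). The silver slim one fits the description: it is neither orange nor purple, and it isn't the thick square canister. I'll confirm this in a crop.

```bash
python3 - <<'E'
from h import *
a=load('top0')['img'][:,:,::-1]; s=load('scene0')['img'][:,:,::-1]
r=lambda i,w,h:cv2.resize(i,(w,h),interpolation=cv2.INTER_CUBIC)
A=r(a[180:230,240:340],400,200); A=r(a[130:305,230:330][40:90],800//2,200)
B=r(a[195:255,380:505],800,384); C=r(s[140:220,300:460],400,200)
cv2.imwrite('pics/crop1.png',np.vstack([np.hstack([A,C]),B]))
E
```

```text
(no output)
```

View pics/crop1.png

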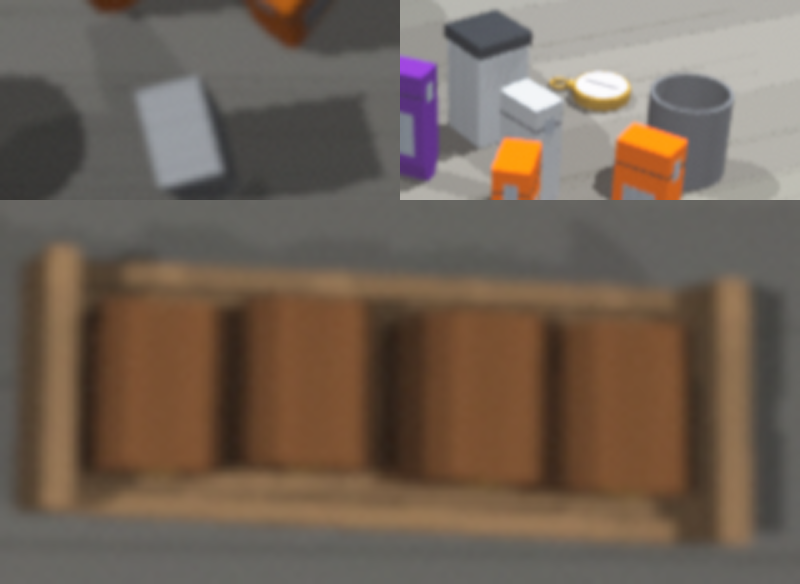

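The crop confirms it: the silver case has top corners near (264,194), (279,189), (286,213) and (270,217). The rack's four boxes show a wider gap in the middle, at about (441,226).

```bash
python3 - <<'E'
from h import *
c=load('top0')
P=np.array([onz(c,u,v,.12)[:2] for u,v in [(263.75,193.75),(279.5,189),(286,213),(270,217)]])
print(P.round(4),P.mean(0)); d=P-np.roll(P,-1,0); print(np.hypot(*d.T))
e=P[0]-P[3]+P[1]-P[2]; print('long axis deg from x',np.degrees(np.arctan2(e[1],e[0])))
B=lambda x,y,z:onz(c,380+x/6.4,195+y/6.4,z)[:2]
R=np.array([B(47,243-200,.06),B(750,280-200,.06),B(750,545-200,.06),B(38,510-200,.06)])
print(R.round(4),R.mean(0)); d=R-np.roll(R,-1,0); print(np.hypot(*d.T)); e=R[0]-R[1]+R[3]-R[2]; print('rack y dir',np.degrees(np.arctan2(e[1],e[0])))
# box top edges (top flat at z .07), bottom-of-bevel
for x in (105,215,250,362,428,540,570,682): print(x,B(x,190,.07).round(4))
E
```

```text
[[0.6271 0.1575]
 [0.6372 0.1265]
 [0.5894 0.112 ]
 [0.5809 0.1434]] [0.60867642 0.1348501 ]
[0.03266553 0.0499509  0.03248922 0.04829742]
long axis deg from x 16.922220753860945
[[ 0.6233 -0.0988]
 [ 0.615  -0.3339]
 [ 0.5269 -0.3301]
 [ 0.5342 -0.0954]] [ 0.57483521 -0.21454915]
[0.23525208 0.08811798 0.23478521 0.08919719]
rack y dir 88.10251378524109
105 [ 0.5736 -0.1159]
215 [ 0.5742 -0.152 ]
250 [ 0.5744 -0.1635]
362 [ 0.5751 -0.2003]
428 [ 0.5755 -0.2219]
540 [ 0.5761 -0.2587]
570 [ 0.5763 -0.2685]
682 [ 0.577  -0.3053]
```

Emit:
{"method": "jog_arm", "body": {
  "motion": [
    [[2, 1.5, 1], 5, 100],
    [[5, 4, 2], 12, 100],
    [[9, 7, 4], 20, 100],
    [[13, 10, 6], 28, 100],
    [[17, 13, 8], 36, 100],
    [[21, 16, 9], 44, 100],
    [[23.5, 18, 10], 50, 100],
    [[25, 19, 10], 53, 100]
  ]
}}

```text
time: 0.9
ee_pos: [0.425, -0.3301, 0.3328]
tool_rot: [3.139, 0.0, 1.25]
wrist_force: [0.1, 0.6, 0.1]
grip_width: 0.0851
grasp_force: 0.0
```

Emit:
{"method": "jog_arm", "body": {
  "motion": [
    [[2, 1.5, 0], 4, 100],
    [[5, 4, 0], 10, 100],
    [[8, 6.5, 0], 16, 100],
    [[11, 9, 0], 22, 100],
    [[13, 10.5, 0], 28, 100],
    [[15, 12, 0], 33, 100],
    [[15, 12, 0], 35, 100],
    [[15, 12, 0], 35, 100]
  ]
}}

```text
time: 1.7
ee_pos: [0.5726, -0.2117, 0.3307]
tool_rot: [-3.141, -0.001, 1.856]
wrist_force: [-0.3, 0.2, 0.4]
grip_width: 0.0855
grasp_force: 0.0
```

```bash
python3 - <<'E'
from h import *
c=snap('wrist','w1'); s=arm.get_state(); print(s['time'],s['ee_pos'],s['tool_rot'],np.round(c['T'],3).tolist(),c['fx'])
cv2.imwrite('pics/w1b.png',cv2.resize(c['img'][:,:,::-1],(800,500)))
E
```

```text
1.75 [ 0.57230924 -0.21210198  0.33084444] [-3.14087752e+00 -5.06021196e-04  1.85413390e+00] [[0.96, 0.267, 0.088, 0.55], [0.281, -0.911, -0.304, -0.136], [-0.001, 0.316, -0.949, 0.473], [0.0, 0.0, 0.0, 1.0]] 342.93649323833284
```

View pics/w1b.png

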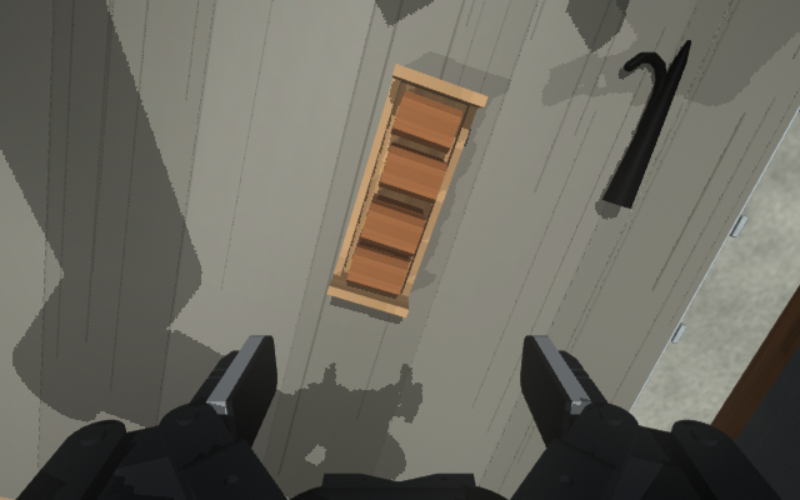

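The wrist view shows the whole rack between (395,66) and (405,320) in 800-wide pixels, with the middle gap near (402,205). I'll enlarge it to measure.

```bash
python3 - <<'E'
from h import *
c=load('w1'); cv2.imwrite('pics/w1c.png',cv2.resize(c['img'][45:265,240:420,::-1][:,:,:],None,fx=4,fy=4,interpolation=cv2.INTER_CUBIC)[:600+280:1][:600*1] if 0 else cv2.resize(c['img'][110:230,250:400,::-1],(750,600),interpolation=cv2.INTER_CUBIC))
for p in [(.5748,-.2145,.06),(.6233,-.0988,.06),(.615,-.3339,.06),(.5269,-.3301,.06),(.5342,-.0954,.06)]: print(np.round(np.array(proj(c,p))*1.25,1))
for u,v in [(397,66),(488,99),(407,309),(329,290)]: print(onz(c,u/1.25,v/1.25,.06).round(4))
E
```

```text
[399.9 199.8]
[487.5  93.2]
[404.5 316.2]
[324.9 291.7]
[393.8  59.1]
[ 0.5385 -0.1     0.06  ]
[ 0.6255 -0.1033  0.06  ]
[ 0.6152 -0.325   0.06  ]
[ 0.5306 -0.327   0.06  ]
```

View pics/w1c.png

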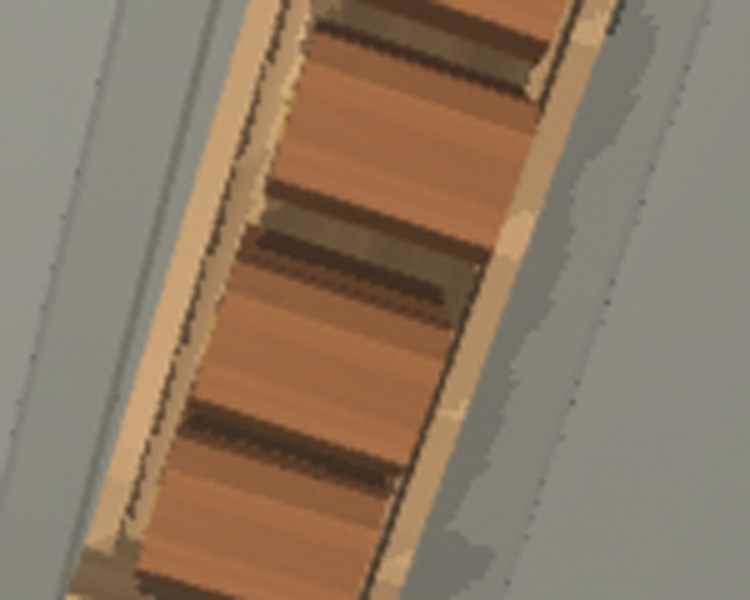

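```bash
python3 - <<'E'
from h import *
c=load('w1')
for n,x,y,z in [('U flat',270,180,.07),('U flat',492,246,.07),('U bev',267,193,.062),('U bev',488,260,.062),('L flat',233,266,.07),('L flat',452,330,.07),('L bev',240,250,.062),('L bev',455,318,.062),('U top far',315,35,.07),('Utop far',545,100,.07),('L low',192,398,.07),('L low',408,468,.07)]: print(n,onz(c,250+x/5,110+y/5,z).round(4))
t=load('top0')
B=lambda x,y,z:onz(t,380+x/6.4,195+(y-200)/6.4,z)[:2].round(4)
print(B(372,380,.062),B(395,380,.062),B(412,380,.062))
E
```

```text
U flat [ 0.5517 -0.2021  0.07  ]
U flat [ 0.6065 -0.2024  0.07  ]
U bev [ 0.5518 -0.2066  0.062 ]
U bev [ 0.6078 -0.2072  0.062 ]
L flat [ 0.5487 -0.2243  0.07  ]
L flat [ 0.6036 -0.2246  0.07  ]
L bev [ 0.5492 -0.2218  0.062 ]
L bev [ 0.6044 -0.2233  0.062 ]
U top far [ 0.5527 -0.1672  0.07  ]
Utop far [ 0.6078 -0.1664  0.07  ]
L low [ 0.5476 -0.2588  0.07  ]
L low [ 0.6036 -0.2613  0.07  ]
[ 0.579  -0.2061] [ 0.5792 -0.2138] [ 0.5793 -0.2194]
```

Gap centre is about (0.576, -0.214) with the row turned by about -2°; the top and wrist views agree to within 3 mm. Next I'll go above the case.

Emit:
{"method": "jog_arm", "body": {
  "motion": [
    [[0.3, 2, 0], 0, 100],
    [[0.8, 6, 0], 0, 100],
    [[1.2, 11, 0], 0, 100],
    [[1.7, 16, 0], 0, 100],
    [[2.2, 21, 0], 0, 100],
    [[2.7, 26, 0], 0, 100],
    [[3.2, 30, 0], 0, 100],
    [[3.4, 32, 0], 0.6, 100]
  ]
}}

```text
time: 2.55
ee_pos: [0.6061, 0.1104, 0.3312]
tool_rot: [-3.142, -0.0, 1.865]
wrist_force: [-0.9, -1.3, -0.1]
grip_width: 0.0852
grasp_force: 0.0
```

Emit:
{"method": "jog_arm", "body": {
  "motion": [
    [[0.1, 1.3, 0], 0, 100],
    [[0.2, 2.2, 0], 0, 100],
    [[0.2, 2.7, -1], 0, 100],
    [[0.2, 2.7, -2.5], 0, 100],
    [[0.2, 2.7, -4], 0, 100],
    [[0.2, 2.7, -5], 0, 100],
    [[0.2, 2.7, -5], 0, 100],
    [[0.2, 2.7, -5], 0, 100]
  ]
}}

```text
time: 3.35
ee_pos: [0.6085, 0.1343, 0.2815]
tool_rot: [3.141, 0.0, 1.864]
wrist_force: [0.2, -0.3, 0.4]
grip_width: 0.0852
grasp_force: 0.0
```

```bash
python3 - <<'E'
from h import *
c=snap('wrist','w2'); s=arm.get_state(); print(s['time'],s['ee_pos'],s['tool_rot'])
cv2.imwrite('pics/w2b.png',cv2.resize(c['img'][:,:,::-1],(800,500)))
a=np.radians(16.9); C=np.array([.6087,.1349])
for sx,sy in [(1,1),(1,-1),(-1,-1),(-1,1)]:
    p=C+np.array([[np.cos(a),-np.sin(a)],[np.sin(a),np.cos(a)]])@[sx*.025,sy*.016]; print(np.round(np.array(proj(c,[*p,.12]))*1.25,1))
E
```

```text
3.4 [0.60868613 0.13443488 0.28195127] [3.14069253e+00 1.68539518e-04 1.86459532e+00]
[433.4 202.3]
[432.4 244.8]
[365.1 244.9]
[363.9 202.4]
```

View pics/w2b.png

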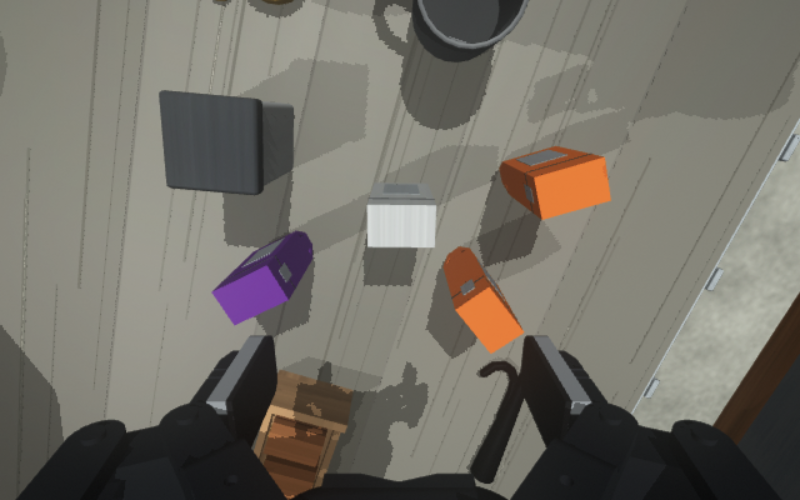

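The case's top corners are at (367,204), (435,205), (435,247) and (367,247), within about 2 mm of the prediction. The neighbours are clear of the finger paths, so I'll descend.

Emit:
{"method": "jog_arm", "body": {
  "motion": [
    [[0.1, 0, -1.5], 0, 100],
    [[0.1, 0, -4], 0, 100],
    [[0.1, 0, -7], 0, 100],
    [[0.1, 0, -10], 0, 100],
    [[0.1, 0, -13], 0, 100],
    [[0.1, 0, -15], 0, 100],
    [[0.1, 0, -16.5], 0, 100],
    [[0.1, 0, -17], 0, 100]
  ]
}}

```text
time: 4.2
ee_pos: [0.6088, 0.1346, 0.1095]
tool_rot: [-3.14, -0.0, 1.865]
wrist_force: [-0.1, 0.5, -0.7]
grip_width: 0.0856
grasp_force: 0.0
```

Emit:
{"method": "jog_arm", "body": {
  "motion": [
    [[0, 0, -1], 0, 100],
    [[0, 0, -2.5], 0, 100],
    [[0, 0, -3.5], 0, 100],
    [[0, 0, -4.1], 0, 100],
    [[0, 0, -4.1], 0, 100],
    [[0, 0, -4.1], 0, 40],
    [[0, 0, -4.1], 0, 40],
    [[0, 0, -4.1], 0, 40]
  ],
  "force": 60
}}

```text
time: 5.0
ee_pos: [0.6097, 0.1348, 0.071]
tool_rot: [3.141, 0.0, 1.865]
wrist_force: [-0.0, 0.1, 1.3]
grip_width: 0.0498
grasp_force: 61.6
```

Emit:
{"method": "jog_arm", "body": {
  "motion": [
    [[0, 0, 0], 0, 40],
    [[0, 0, 0], 0, 40],
    [[0, 0, 0], 0, 40],
    [[0, 0, 0], 0, 40],
    [[0, 0, 0], 0, 40],
    [[0, 0, 0], 0, 40],
    [[0, 0, 0], 0, 40],
    [[0, 0, 0], 0, 40]
  ]
}}

```text
time: 5.8
ee_pos: [0.6098, 0.1348, 0.071]
tool_rot: [3.141, 0.0, 1.865]
wrist_force: [-1.1, 0.1, 7.2]
grip_width: 0.0493
grasp_force: 62.1
```

Emit:
{"method": "jog_arm", "body": {
  "motion": [
    [[0, 0, 0.5], 0, 40],
    [[0, 0, 2], 0, 40],
    [[0, 0, 4.5], 0, 40],
    [[0, 0, 7.5], 0, 40],
    [[0, 0, 10.5], 0, 40],
    [[0, 0, 13], 0, 40],
    [[0, 0, 14.5], 0, 40],
    [[0, 0, 15], 0, 40]
  ]
}}

```text
time: 6.6
ee_pos: [0.6098, 0.1348, 0.2222]
tool_rot: [3.139, 0.0, 1.865]
wrist_force: [-0.3, -0.8, -3.0]
grip_width: 0.0492
grasp_force: 62.6
```

Emit:
{"method": "jog_arm", "body": {
  "motion": [
    [[0, -1, 0], -1, 40],
    [[-0.4, -4, 0], -3, 40],
    [[-0.8, -8, 0], -6, 40],
    [[-1.2, -12, 0], -9, 40],
    [[-1.6, -16, 0], -12, 40],
    [[-2, -20, 0], -15, 40],
    [[-2.3, -23, 0], -17, 40],
    [[-2.5, -25, 0], -18.9, 40]
  ]
}}

```text
time: 7.4
ee_pos: [0.5831, -0.1179, 0.2186]
tool_rot: [-3.139, -0.0, 1.531]
wrist_force: [0.2, -0.2, -2.3]
grip_width: 0.0492
grasp_force: 62.7
```

Emit:
{"method": "jog_arm", "body": {
  "motion": [
    [[-0.2, -2, 0], 0, 40],
    [[-0.4, -4.5, 0], 0, 40],
    [[-0.6, -7, 0], 0, 40],
    [[-0.8, -8.8, 0], 0, 40],
    [[-0.9, -9.8, -1], 0, 40],
    [[-0.9, -9.9, -2.5], 0, 40],
    [[-0.9, -9.9, -4], 0, 40],
    [[-0.9, -9.9, -5], 0, 40]
  ]
}}

```text
time: 8.2
ee_pos: [0.5748, -0.2131, 0.1678]
tool_rot: [-3.139, -0.001, 1.536]
wrist_force: [0.9, -0.2, -1.9]
grip_width: 0.0492
grasp_force: 62.7
```

```bash
python3 - <<'E'
from h import *
c=snap('scene','s2'); t=snap('wrist','w3'); s=arm.get_state(); print(s['time'],s['ee_pos'],s['tool_rot'],s['grip_width'])
r=lambda i:cv2.resize(i[:,:,::-1],(400,500),interpolation=cv2.INTER_CUBIC)
a=c['img'][140:290,130:270][:, :]; b=t['img'][130:330,220:420]
cv2.imwrite('pics/s2c.png',np.hstack([cv2.resize(a[:,:,::-1],(420,450),interpolation=3),cv2.resize(b[:,:,::-1],(380,450),interpolation=3)]))
E
```

```text
8.3 [ 0.5746697  -0.21308575  0.16803111] [-3.13831862e+00 -1.45539566e-03  1.53621735e+00] 0.04965552840013133
```

View pics/s2c.png

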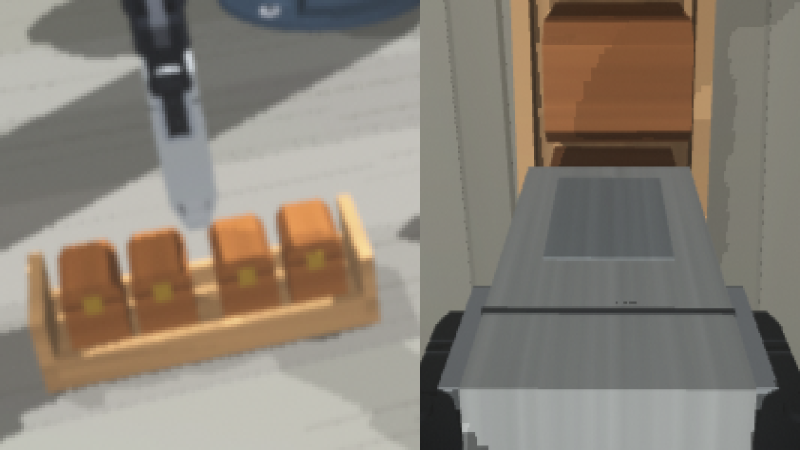

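The case hangs over the gap with its foot at about (195,222) in the left crop, and the right crop shows it square with the row. I'll check its tilt against the projection.

```bash
python3 - <<'E'
from h import *
c=load('s2'); b=load('w3'); C=np.array([.5747,-.2131]); a=np.radians(-2)
R=np.array([[np.cos(a),-np.sin(a)],[np.sin(a),np.cos(a)]])
f=lambda c,x,y,z,o,k:np.round((np.array(proj(c,[*(C+R@[x,y]),z]))-o)*k,1)
for z in (.119,.16,.2): print(z,[f(c,.025,y,z,[130,140],3) for y in (-.016,.016)])
print('foot',[f(c,.025,y,.097,[130,140],3) for y in (-.007,.007)])
print('wrist: foot edge/shoulder/lid/top +-y', [(z,[f(b,x,-.016,z,[220,130],np.array([1.9,2.25])) for x in (-.025,.025)]) for z in (.119,.217)])
print('gap top at +y bev & -y bev',[np.round((np.array(proj(b,[.576,y,.062]))-[220,130])*[1.9,2.25]) for y in (-.205,-.223)])
E
```

```text
0.119 [array([166.2, 205.5]), array([214.3, 196.8])]
0.16 [array([155.7, 153.5]), array([205., 145.])]
0.2 [array([144.9, 100.3]), array([195.5,  92.1])]
foot [array([185.1, 229.9]), array([205.8, 226. ])]
wrist: foot edge/shoulder/lid/top +-y [(0.119, [array([110. , 275.7]), array([264.6, 275.9])]), (0.217, [array([ 46.8, 566.4]), array([323.4, 567.3])])]
gap top at +y bev & -y bev [array([190., 133.]), array([192., 184.])]
```

```bash
python3 - <<'E'
from h import *
c=load('s2'); C=np.array([.576,-.214]); a=np.radians(-2)
R=np.array([[np.cos(a),-np.sin(a)],[np.sin(a),np.cos(a)]])
f=lambda x,y,z:np.round((np.array(proj(c,[*(C+R@[x,y]),z]))-[130,140])*3,1)
for y in (-.014,-.008,0,.008,.014): print(y,'flat',f(.028,y,.07),'bev',f(.028,y,.062))
cv2.imwrite('pics/s3.png',cv2.resize(c['img'][195:255,155:255,::-1],(800,480),interpolation=3))
E
```

```text
-0.014 flat [180.4 267.7] bev [182.3 277. ]
-0.008 flat [189.3 265.9] bev [191.1 275.3]
0 flat [201.  263.6] bev [202.8 273. ]
0.008 flat [212.7 261.4] bev [214.4 270.7]
0.014 flat [221.4 259.7] bev [223.1 269. ]
```

View pics/s3.png

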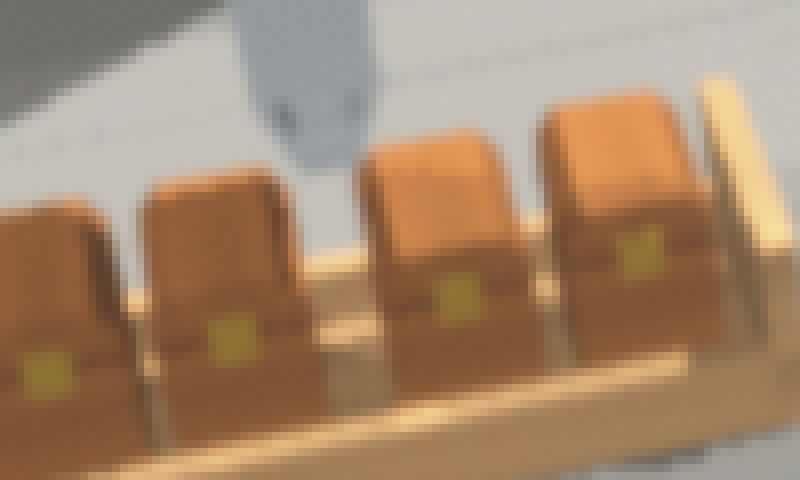

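The gap's middle is at about (351,310) in this crop, which puts it at y ≈ -0.2135, and the foot is centred over it. I'll push down.

Emit:
{"method": "jog_arm", "body": {
  "motion": [
    [[0.1, 0, -0.5], 0, 40],
    [[0.1, 0, -1.2], 0, 40],
    [[0.1, 0, -1.9], 0, 40],
    [[0.1, 0, -2.4], 0, 40],
    [[0.1, 0, -2.9], 0, 40],
    [[0.1, 0, -3.3], 0, 40],
    [[0.1, 0, -3.7], 0, 40],
    [[0.1, 0, -4], 0, 40]
  ]
}}

```text
time: 9.1
ee_pos: [0.5764, -0.2144, 0.13]
tool_rot: [3.142, 0.0, 1.535]
wrist_force: [1.3, -0.2, -2.6]
grip_width: 0.0495
grasp_force: 62.7
```

Emit:
{"method": "jog_arm", "body": {
  "motion": [
    [[0, 0, -0.3], 0, 40],
    [[0, 0, -0.6], 0, 40],
    [[0, 0, -0.9], 0, 40],
    [[0, 0, -1.2], 0, 40],
    [[0, 0, -1.5], 0, 40],
    [[0, 0, -1.8], 0, 40],
    [[0, 0, -2.1], 0, 40],
    [[0, 0, -2.4], 0, 40]
  ]
}}

```text
time: 9.9
ee_pos: [0.5764, -0.2142, 0.106]
tool_rot: [-3.141, -0.0, 1.535]
wrist_force: [0.4, -0.1, -1.9]
grip_width: 0.049
grasp_force: 62.8
```

Emit:
{"method": "jog_arm", "body": {
  "motion": [
    [[0, 0, -0.3], 0, 40],
    [[0, 0, -0.6], 0, 40],
    [[0, 0, -0.9], 0, 40],
    [[0, 0, -1.2], 0, 40],
    [[0, 0, -1.5], 0, 40],
    [[0, 0, -1.8], 0, 40],
    [[0, 0, -2.1], 0, 40],
    [[0, 0, -2.3], 0, 40]
  ]
}}

```text
time: 10.7
ee_pos: [0.5763, -0.2142, 0.083]
tool_rot: [-3.141, -0.0, 1.535]
wrist_force: [-1.0, 0.2, -2.4]
grip_width: 0.0494
grasp_force: 62.8
```

```bash
python3 - <<'E'
from h import *
c=snap('scene','s4'); s=arm.get_state(); print(s['time'],s['ee_pos'],s['wrist_force'])
cv2.imwrite('pics/s4c.png',cv2.resize(c['img'][170:270,130:265,::-1],(800,593),interpolation=3))
E
```

```text
10.75 [ 0.57625331 -0.21423217  0.08274626] [ 0.185986    0.11733332 -3.36828301]
```

View pics/s4c.png

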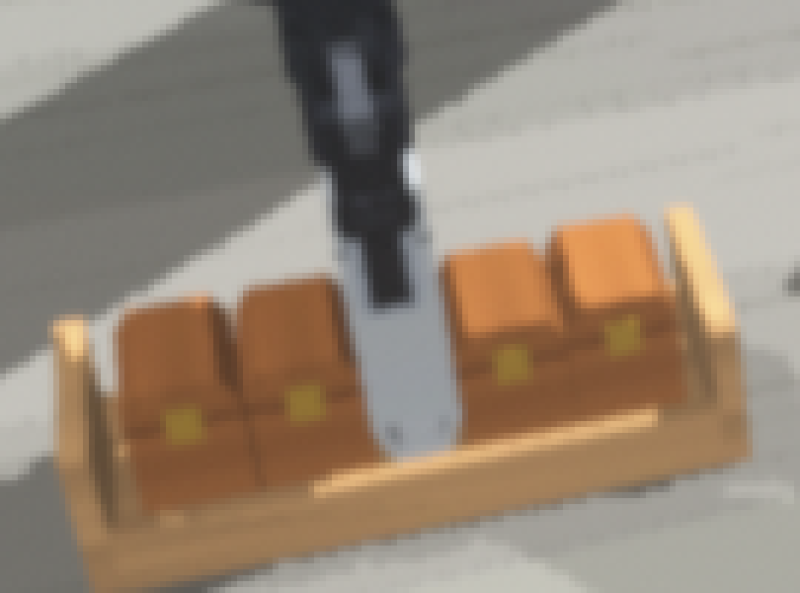

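The case (foot near (420,455)) has spread the row and the boxes are standing. I'll press the last 2 mm home.

Emit:
{"method": "jog_arm", "body": {
  "motion": [
    [[0, 0, -0.1], 0, 40],
    [[0, 0, -0.15], 0, 40],
    [[0, 0, -0.2], 0, 40],
    [[0, 0, -0.25], 0, 40],
    [[0, 0, -0.25], 0, 40],
    [[0, 0, -0.25], 0, 40],
    [[0, 0, -0.25], 0, 40],
    [[0, 0, -0.25], 0, 40]
  ]
}}

```text
time: 11.55
ee_pos: [0.5765, -0.2143, 0.081]
tool_rot: [3.141, 0.0, 1.535]
wrist_force: [-0.2, 0.2, 1.3]
grip_width: 0.0494
grasp_force: 62.8
```

Contact is starting (from -2.5 N to +1.3 N), so I'll press a little further.

Emit:
{"method": "jog_arm", "body": {
  "motion": [
    [[0, 0, -0.05], 0, 40],
    [[0, 0, -0.1], 0, 40],
    [[0, 0, -0.15], 0, 40],
    [[0, 0, -0.15], 0, 40],
    [[0, 0, -0.15], 0, 40],
    [[0, 0, -0.15], 0, 40],
    [[0, 0, -0.15], 0, 40],
    [[0, 0, -0.15], 0, 40]
  ]
}}

```text
time: 12.35
ee_pos: [0.577, -0.2146, 0.0809]
tool_rot: [3.14, 0.001, 1.535]
wrist_force: [-2.4, 1.4, 13.3]
grip_width: 0.0494
grasp_force: 64.6
```

It stopped at 0.081, exactly floor height, with 13 N. I'll ease off, release and retreat.

Emit:
{"method": "jog_arm", "body": {
  "motion": [
    [[0, 0, 0.1], 0, 40],
    [[0, 0, 0.15], 0, 40],
    [[0, 0, 0.15], 0, 70],
    [[0, 0, 0.15], 0, 90],
    [[0, 0, 0.15], 0, 90],
    [[0, 0, 0.15], 0, 90],
    [[0, 0, 0.15], 0, 90],
    [[0, 0, 0.15], 0, 90]
  ]
}}

```text
time: 13.15
ee_pos: [0.5764, -0.2143, 0.0808]
tool_rot: [-3.142, 0.0, 1.535]
wrist_force: [-0.2, 0.2, -0.4]
grip_width: 0.0765
grasp_force: 0.0
```

Emit:
{"method": "jog_arm", "body": {
  "motion": [
    [[0, 0, 0.5], 0, 90],
    [[0, 0, 1.5], 0, 90],
    [[0, 0, 3], 0, 90],
    [[0, 0, 5.5], 0, 90],
    [[0, 0, 8.5], 0, 90],
    [[0, 0, 11.5], 0, 90],
    [[0, 0, 14], 0, 90],
    [[0, 0, 15], 0, 90]
  ]
}}

```text
time: 13.95
ee_pos: [0.5772, -0.2146, 0.2347]
tool_rot: [3.137, 0.002, 1.535]
wrist_force: [0.8, -0.4, -0.0]
grip_width: 0.077
grasp_force: 0.0
```

```bash
python3 - <<'E'
from h import *
c=snap('scene','s5'); w=snap('wrist','w5'); s=arm.get_state(); print(s['time'],s['ee_pos'],s['wrist_force'],s['grip_width'])
cv2.imwrite('pics/s5c.png',np.hstack([cv2.resize(c['img'][160:270,130:265,::-1],(400,326),interpolation=3),cv2.resize(w['img'][50:310,160:480,::-1],(400,326))]))
E
```

```text
14.05 [ 0.57686317 -0.21444073  0.23262995] [-0.36049238  0.31308523 -0.63605337] 0.07701429385048639
```

View pics/s5c.png

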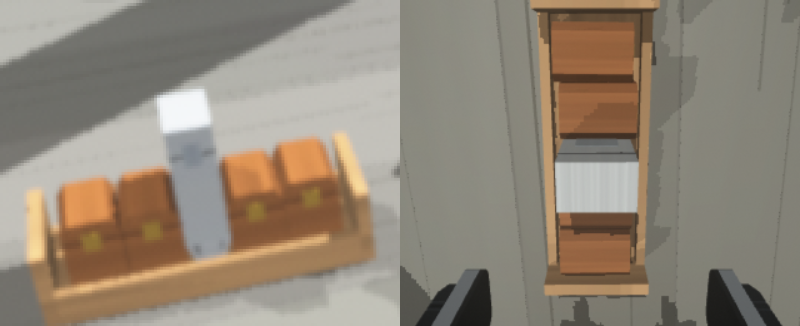

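The case (top at (185,110) left, (596,185) right) stands upright and square in the row. All four boxes are standing and the gripper is clear.

```bash
python3 -c "
from cell import arm; print(arm.job_done())"
```

```text
the job is handed in; nothing more can be done
None
```

The silver lure case stands fully home on the rack floor, upright and square in the row, with all four boxes still standing; I handed the job in at about 14 s, and no verdict came back.

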